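# Seat the top tier of a domino carousel and turn it square

### The arm

A 7-joint arm with a two-finger parallel gripper is mounted at the origin on the work surface. World frame = base frame: x ahead of the robot, y to its left, z up, the work surface at z = 0. Lengths are in m, angles in rad, forces in N, time in s.
With the tool pointing down it reaches from about 0.4 to 0.875 m from the base axis. Payload 19.3 kg.
Tool frame: the origin (TCP) lies at the very end of the fingers, on their centre line; the grasp point (between the pads) lies 19 mm behind it; z points along the fingers, y is the line along which they close (so a half turn about z gives the same grasp; the last joint's range is limited). The gripper opens to 85 mm and grips with 20 to 120 N. Pads are 22 mm wide; open, the fingers measure 114 mm over their backs; the gripper's body (76 mm by 85 mm) begins 54 mm behind the grasp point. The pads swing forward as they close: fully open they stand 13 mm farther back than shut.
Start: joints at [1.121, 0.521, -0.036, 1.599, 0.021, 1.021, -0.113], TCP at [0.232, -0.58, 0.231] pointing down, gripper open.
Joint ranges: [-2.91, 2.91], [-0.3, 2.13], [-1.5, 1.42], [0.17, 2.43], [-1.26, 4.41], [0.16, 1.93], [-2.52, 2.52]. Speed limits (rad/s): [1.89, 1.89, 2.39, 2.39, 3.01, 3.01, 3.01].

### API

Orientations are given as [roll, pitch, yaw] about the fixed x, y, z axes, in that order (R = Rz(yaw) Ry(pitch) Rx(roll)).
In Python, from workcell import bot gives the robot as it stands.
- The arm moves only by the tool servo_tool, never from a script. Its argument "plan" is a list of rows, each a list of 7 numbers: the finger opening in cm, from 0 to 8.54, then the shift along the tool's x, y, z in cm, then the turn, a rotation vector about the tool's x, y, z in degrees. In form: [[fingers, x, y, z, wx, wy, wz], ...]. A call has 1 to 10 rows; each row is the pose to reach, as a shift and turn from the pose commanded when the call began, along the tool's axes at that moment; what a row does not reach only later rows make up. A row lasts 1/10 s, in which the tool goes at most 50 mm and 8.59 degrees, less where a joint would pass 70% of its speed; a pose out of reach is approached as far as the arm can. A call with a gripper value outside its range is refused whole. The fingers move at their own pace and stop on an object; "force" is the grip in N (left out, the last holds). Time passes only in rows, so rows that repeat a pose let the fingers close. It gives the time, the measured TCP pose, the force, the opening and the grip force at its end, in the units of the state.
- bot.observe(): the state, without advancing time (a new reading comes with each control period).
- bot.grab_frame(name): name is "side" or "top"; returns a dict with "frame" (420x560x3 uint8, blue, green, red), "mtx" (3x3 intrinsics, pixels), "R" (3x3) and "t" (3): a world point X has camera coordinates R X + t. Camera axes: x right, y down, z forward; pixel columns grow to the right and rows downward; lengths in m; the calibration is good to about 2 mm. A picture is of the moment at which its call begins. There is no depth.
- bot.job_done(): hands the job in; it is judged then, once.
The state is a dict: "clock": time; "qpos": joint angles; "qd": joint speeds; "joint_efforts": joint torques, N m; "position": TCP position; "tool_rot": TCP orientation; "force": force on the tool from outside, world axes, zero at the start; "moment": the same for the moment, N m; "grip_width": finger opening in m; "finger_force": force on a finger pad.
Only numpy, scipy, OpenCV 4.12 (cv2) and the standard library are available. Lean on these libraries where they do the work, as an engineer would, in place of code of your own. Each camera call takes 0.05 s, during which the arm holds its last target. There are 200 camera calls.

### The job

Put the top tier back on the domino carousel: lower it by its handle and feel round, pressing only lightly, until all three ball feet drop fully home in the cone, groove and flat of the deck. Then turn the tier, and with it the deck, until the tier is square with the carousel's foot, its open front to the robot, and let go with the feet still home. Leave the other things on the table where they are.

Things in the scene. Friction and masses are not known exactly. Their poses are not given: they have to be found in the camera images.
- tier_handle (a point): Centre of the aluminium bar handle of the loose top tier (0.38 to 0.54 kg), 93 mm above the undersides of its balls, z up. The bar is 76 mm long along the tier's y, 12 mm thick along its x, 16 mm high, on two 10 mm posts 56 mm apart; 62 mm free height below it. The tier is a clear round tray, 184 mm wide, 5 mm thick; its rear (+x) has a rim 26 mm high, its front (-x) none.
- front_ball (a point): Centre of the front one of the top tier's three polished steel ball feet (12 mm diameter); axes as the tier's. All three stand 78 mm from the tier's axis: at 180 degrees (this one, front, goes on the flat), 60 degrees (rear left, goes in the cone) and -60 degrees (rear right, goes in the groove), counted from the tier's +x towards its +y. The tray is 18 mm above their undersides.
- caddy_foot: Foot of the carousel, fixed to the table: a clear square plate of 170 mm, its front (-x) within 20 degrees of facing the robot. Origin on the table, on the carousel's vertical axis, z up. The round lower tier turns on it. With the balls resting on the plain deck the tier's handle centre is 165 mm above this origin; with all three fully home they have sunk 4.5 mm and it is 160.5 mm above.
- deck_centre (a point): Centre of the top of the turning lower tier's clear deck (200 mm wide, 72 mm above the table), axes as the foot's. Three steel seats lie flush in it, 78 mm from the axis: 90 degree cone, 14 mm mouth, at 60 degrees; V groove, 14 mm mouth, running towards the cone, at -60; flat round pocket, 25 mm, 4.5 mm deep, at 180. To all three angles add the deck's own turn, see bearing.
- bearing (a point): Bearing under the lower tier, on its axis, left turned 11 to 63 degrees counter-clockwise from above; this turn is NOT measured. It is stiff (0.5 N m) and stays where put; balls sliding lightly do not drag it. Balls within 4 mm of their seats slip in when let down. Keep some weight or push on the tier while turning the deck by it. Contacts adding up to 30 N crack the deck; a 12 N push is safe.
- espresso_cup: Bystander: steel espresso cup, 60 mm wide, 55 mm high, on a grey coaster. Origin under its centre.
- bottle: Bystander: green glass bottle with a clip-on stopper, 68 mm wide, 254 mm high. Origin under its centre.
- succulent: Bystander: succulent in a clay pot, 72 mm wide, about 100 mm high. Origin under its centre.
- domino0: Bystander: black domino lying flat, 48 x 24 x 8 mm. Origin under its centre.
- domino1: Bystander: black domino lying flat, 48 x 24 x 8 mm. Origin under its centre.
- domino2: Bystander: black domino lying flat, 48 x 24 x 8 mm. Origin under its centre.
Not all that is in view belongs to the job. Leave any brown or purple look-alike of the part that bears tier_handle alone.

How it is judged:
By the outcome, as a careful person would: the job done as asked, in the order asked, and still so for the second after the job is handed in, with the robot touching nothing.
It also fails if it takes over 67 s, if anything falls off the work surface, if the arm or the gripper's body presses on something with over 40 N, if the wrist force passes 120 N, or if a joint passes its speed limit or range.

## Working session

There is one attempt and no reset: what is moved stays moved. The work goes in short steps, Python scripts to look and compute and a tool call to move; the robot and the scene stay as the last step left them, time stands still between calls to the robot, and variables do not carry over. Pictures are saved under pics/ and viewed, at most 10 in all, crops included, and the job is handed in when it is done.

Besides the shell and the picture viewer there is one more tool, called after "Request:" as name(argument=value, ...), one argument or row to a line, values as JSON. servo_tool: Moves the arm, as the interface text tells. Its arguments: {"type":"object","properties":{"plan":{"type":"array","items":{"type":"array","items":{"type":"number"}}},"force":{"type":"number"}},"required":["plan"]}

```bash
mkdir -p pics; ls; python3 - <<'E'
from workcell import bot
import cv2,numpy as np
s=bot.observe();print({k:np.round(v,3) for k,v in s.items()})
for n in("top","side"):
    f=bot.grab_frame(n);cv2.imwrite(f"pics/{n}0.png",f["frame"])
    print(n,f["mtx"].tolist(),np.round(f["R"],4).tolist(),np.round(f["t"],4).tolist())
E
```

```text
pics
{'clock': np.float64(0.0), 'qpos': array([ 1.121,  0.522, -0.036,  1.6  ,  0.021,  1.021, -0.113]), 'qd': array([ 0.   , -0.   ,  0.001,  0.001,  0.002, -0.001, -0.002]), 'joint_efforts': array([-1.0000e-03, -9.2711e+01,  1.9800e+00, -3.6992e+01,  1.8000e-02,
        8.0000e-03,  0.0000e+00]), 'position': array([ 0.232, -0.58 ,  0.231]), 'tool_rot': array([-3.14,  0.  ,  0.38]), 'force': array([-0.939, -0.041,  0.554]), 'moment': array([ 0.022, -0.071, -0.018]), 'finger_force': np.float64(0.0), 'grip_width': np.float64(0.086)}
top [[444.7364331300708, 0.0, 281.79588767469767], [0.0, 444.7364331300708, 215.35870893669997], [0.0, 0.0, 1.0]] [[0.0064, -0.9998, -0.0177], [-0.9903, -0.0039, -0.1389], [0.1388, 0.0185, -0.9901]] [0.047, 0.5353, 1.2421]
side [[425.4710130395804, 0.0, 279.2504124835904], [0.0, 425.4710130395804, 209.00631720936573], [0.0, 0.0, 1.0]] [[-0.6956, -0.7184, -0.0035], [-0.486, 0.4741, -0.7342], [0.5291, -0.509, -0.6789]] [0.3822, 0.3023, 0.7714]
```

View pics/top0.png

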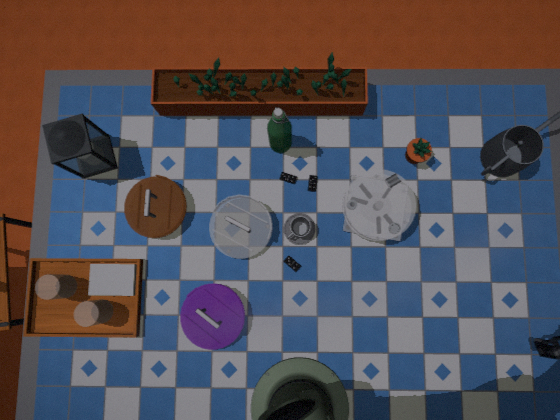

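View pics/side0.png

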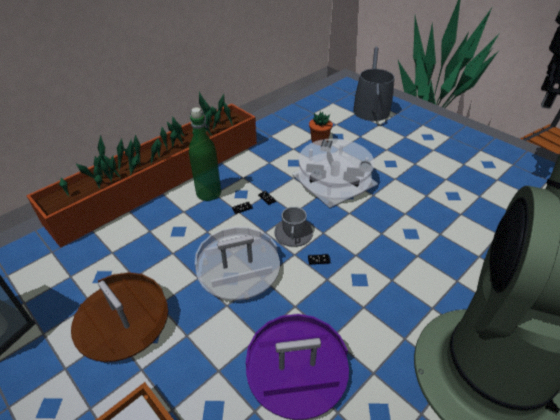

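The top view shows the clear tier at about (241,227) with its handle at (238,224). The carousel is at about (380,207), and the brown and purple trays are look-alikes. I'll enlarge both parts.

```bash
python3 - <<'E'
import cv2,numpy as np
t=cv2.imread("pics/top0.png");s=cv2.imread("pics/side0.png")
def c(im,x,y,w,h):return cv2.resize(im[y:y+h,x:x+w],(400,300),interpolation=cv2.INTER_CUBIC)
m=np.vstack([np.hstack([c(t,181,182,120,90),c(t,320,162,120,90)]),np.hstack([c(s,178,215,120,90),c(s,278,125,120,90)])])
cv2.imwrite("pics/m0.png",np.clip(m*1.5,0,255).astype(np.uint8))
E
```

```text
(no output)
```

View pics/m0.png

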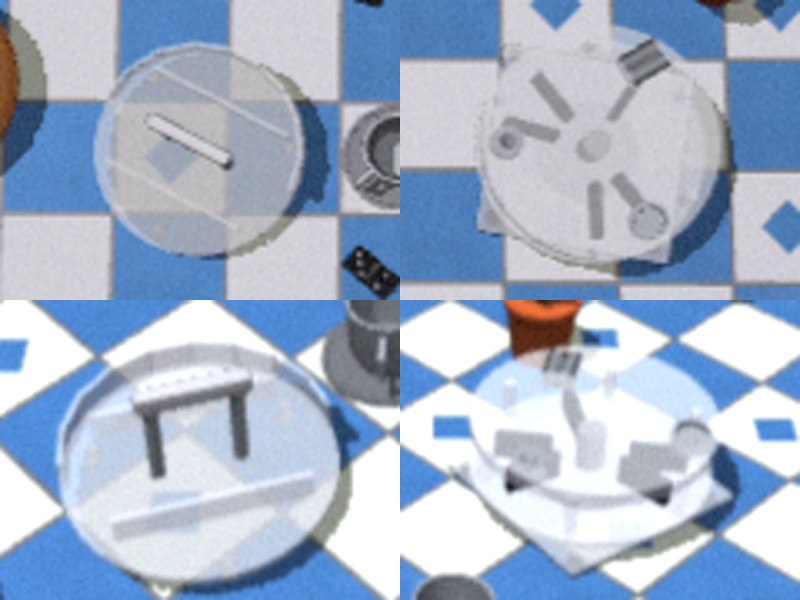

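The enlarged crops show all three seats clearly in the top view: groove about (393.5,180.6), cone about (351.5,204.6), flat pocket about (394.4,227.4). The foot's corners also show. The tier's rim is on the far-right side, which puts its yaw at about -27°. Next I'll turn these pixels into positions.

```bash
cat > h.py <<'E'
import numpy as np,cv2
from workcell import bot
from scipy.spatial.transform import Rotation as Ro
def cast(f,uv,z):
    d=f["R"].T@np.linalg.inv(f["mtx"])@np.array([uv[0],uv[1],1.]);c=-f["R"].T@f["t"]
    return c+d*(z-c[2])/d[2]
def proj(f,X):
    p=f["mtx"]@(f["R"]@np.asarray(X)+f["t"]);return p[:2]/p[2]
def go(pos,yaw):
    """shift (cm) and turn (deg) in tool axes from the present pose to pos, pointing down with yaw (deg)"""
    s=bot.observe();R=Ro.from_euler("xyz",s["tool_rot"]);T=Ro.from_euler("xyz",[np.pi,0,np.radians(yaw)])
    d=R.inv().apply(np.asarray(pos)-s["position"])*100
    print("at",np.round(s["position"],4),"rot",np.round(np.degrees(s["tool_rot"]),2),"q",np.round(s["qpos"],2),"clk",round(float(s["clock"]),2));print("shift cm",np.round(d,2),"turn",np.round(np.degrees((R.inv()*T).as_rotvec()),2))
def ang(a,b): return np.degrees(np.arctan2(b[1]-a[1],b[0]-a[0]))
E
python3 - <<'E'
from h import *
t=bot.grab_frame("top");s=bot.grab_frame("side")
k=120/400
T=lambda x,y:(320+(x-400)*k,162+y*k)
g,c,p=[cast(t,T(*q),.072) for q in((645,62),(505,142),(648,218))]
ctr=(g+c+p)/3
print("g,c,p",g,c,p,"ctr",ctr)
print("radii",[np.linalg.norm(q-ctr)for q in(g,c,p)],"deck yaw",ang(ctr,c)-60,ang(ctr,g)+60,ang(ctr,p)-180)
A,B=cast(t,T(480,228),.0),cast(t,T(668,262),.0);print("foot front corners",A,B,"yaw",ang(B,A)-90,np.linalg.norm(A-B))
# handle: bright mask within tier area
for f,n,(x,y,w,h) in((t,"top",(215,205,50,40)),(s,"side",(205,225,65,45))):
    im=f["frame"][y:y+h,x:x+w];gr=im.min(2);print(n,np.percentile(gr,[50,90,97,100]))
    for th in(150,170,190):
        m=(gr>th).astype(np.uint8)
        ct=cv2.findContours(m,cv2.RETR_EXTERNAL,cv2.CHAIN_APPROX_NONE)[0]
        ct=sorted(ct,key=len)[-2:]
        for q in ct:print(th,[np.round(v,1) for v in cv2.minAreaRect(q)],"off",x,y)
h1=[cast(t,(181+q[0]*k,182+q[1]*k),.101) for q in((150,120),(232,162))]
print("handle ends",h1,"yaw",ang(h1[1],h1[0])-90,np.linalg.norm(h1[0]-h1[1]), (h1[0]+h1[1])/2)
m=(h1[0]+h1[1])/2
print(proj(s,m),"side crop handle centre seen ~",178+192*k,215+92*k/1)
E
```

```text
g,c,p [ 0.63037787 -0.2651296   0.072     ] [ 0.56142853 -0.1460278   0.072     ] [ 0.4976884  -0.26385992  0.072     ] ctr [ 0.56316493 -0.22500577  0.072     ]
radii [np.float64(0.07827835134434287), np.float64(0.07899706189563327), np.float64(0.07613685636968838)] deck yaw 31.259496021550447 29.16423809384689 -329.3148663699932
foot front corners [ 0.49634915 -0.13289482  0.        ] [ 0.46709638 -0.2971622   0.        ] yaw -10.09739478718005 0.16685172110770813
top [118. 127. 134. 142.]
side [129. 161. 177. 182.]
150 [array([29.1, 13.1]), array([ 6.6, 33.9]), np.float64(77.9)] off 205 225
150 [array([30.4,  3.7]), array([ 8.7, 53. ]), np.float64(87.7)] off 205 225
170 [array([27.5, 11.9]), array([ 1.5, 11.2]), np.float64(82.9)] off 205 225
170 [array([29.3,  2.9]), array([ 7.5, 47.1]), np.float64(86.1)] off 205 225
handle ends [array([0.51825528, 0.20130592, 0.101     ]), array([0.48389332, 0.13329404, 0.101     ])] yaw -26.80448686483109 0.07619947397053801 [0.5010743  0.16729998 0.101     ]
[237.35745057 239.84130334] side crop handle centre seen ~ 235.6 242.6
```

```bash
python3 -c "
from h import *
go([.501,.167,.2],63.2)"
```

```text
at [ 0.2316 -0.5803  0.231 ] rot [-179.96    0.     21.76] q [ 1.12  0.52 -0.04  1.6   0.02  1.02 -0.11] clk 0.2
shift cm [ 52.72 -59.42   3.13] turn [-4.000e-02 -1.000e-02 -4.144e+01]
```

Request:
servo_tool(
  plan=[
    [8.5,5,-5.5,0.3,0,0,-4],
    [8.5,9.5,-11,0.6,0,0,-8],
    [8.5,14.5,-16.5,0.9,0,0,-12],
    [8.5,19,-22,1.2,0,0,-16],
    [8.5,24,-27,1.5,0,0,-20],
    [8.5,29,-32.5,1.8,0,0,-24],
    [8.5,33.5,-38,2.1,0,0,-28],
    [8.5,38,-43.5,2.4,0,0,-32],
    [8.5,43,-49,2.7,0,0,-36],
    [8.5,43,-49,2.7,0,0,-36],
  ],
)

```text
clock: 1.2
position: [0.3991, -0.1079, 0.2108]
tool_rot: [3.141, -0.0, 1.01]
force: [2.5, -0.9, 0.2]
grip_width: 0.0848
finger_force: 0.0
```

```bash
python3 -c "
from h import *
go([.501,.167,.16],63.2)"
```

```text
at [ 0.3991 -0.1079  0.2108] rot [179.96  -0.    57.89] q [ 0.46  0.23 -0.4   2.13  0.13  0.8  -0.57] clk 1.2
shift cm [28.7  -5.98  5.07] turn [ 0.04 -0.   -5.31]
```

Request:
servo_tool(
  plan=[
    [8.5,4.5,-1,0.5,0,0,-1],
    [8.5,9,-2,1,0,0,-2],
    [8.5,13.5,-3,2,0,0,-3],
    [8.5,18,-4,3,0,0,-4],
    [8.5,22.5,-5,4,0,0,-5.3],
    [8.5,27,-5.7,4.7,0,0,-5.3],
    [8.5,28.7,-6,5,0,0,-5.3],
    [8.5,28.7,-6,5,0,0,-5.3],
    [8.5,28.7,-6,5,0,0,-5.3],
    [8.5,28.7,-6,5,0,0,-5.3],
  ],
)

```text
clock: 2.2
position: [0.5011, 0.1636, 0.1608]
tool_rot: [3.141, 0.001, 1.099]
force: [-0.9, -1.0, 0.3]
grip_width: 0.0849
finger_force: 0.0
```

```bash
python3 -c "
from h import *
t=bot.grab_frame('top');s=bot.grab_frame('side')
go([.501,.167,.074],63.2)
c=lambda im,x,y:cv2.resize(im[y:y+150,x:x+100],(400,600),interpolation=cv2.INTER_CUBIC)
cv2.imwrite('pics/g1.png',np.hstack([c(t['frame'],190,150),c(s['frame'],185,150)]))"
```

```text
at [0.5012 0.1638 0.1609] rot [1.7997e+02 1.0000e-02 6.2970e+01] q [-0.09  0.49 -0.46  1.91  0.29  0.81 -1.17] clk 2.3
shift cm [ 0.28 -0.17  8.69] turn [ 0.03  0.01 -0.23]
```

View pics/g1.png

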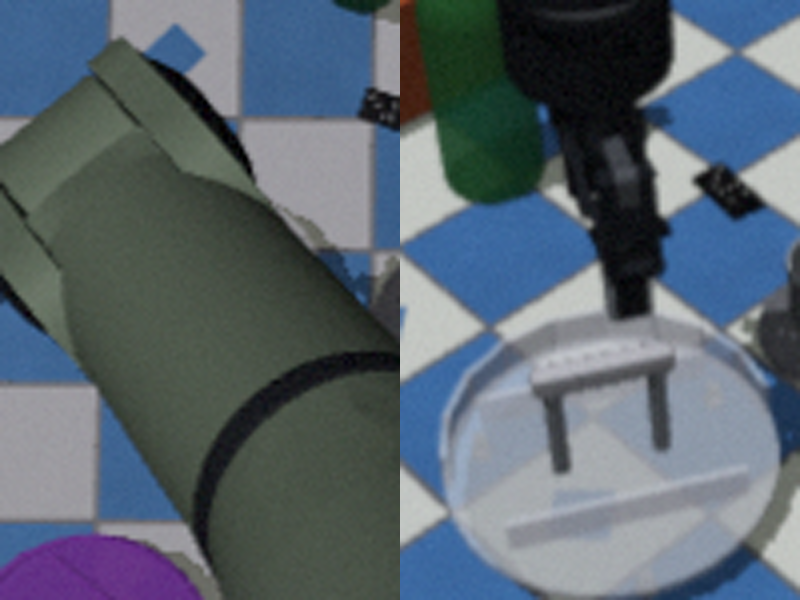

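The gripper is above the tier. In the side view the handle centre is at about (235.5,241.3), matching the estimate to within a few mm. I'll descend and grip.

Request:
servo_tool(
  plan=[
    [8.5,0.3,-0.2,2.2,0,0,0],
    [8.5,0.3,-0.2,4.4,0,0,0],
    [8.5,0.3,-0.2,6.6,0,0,0],
    [8.5,0.3,-0.2,8.3,0,0,0],
    [8.5,0.3,-0.2,8.7,0,0,0],
    [8.5,0.3,-0.2,8.7,0,0,0],
    [5,0.3,-0.2,8.7,0,0,0],
    [3,0.3,-0.2,8.7,0,0,0],
    [2,0.3,-0.2,8.7,0,0,0],
    [2,0.3,-0.2,8.7,0,0,0],
  ],
  force=40,
)

```text
clock: 3.3
position: [0.501, 0.1686, 0.074]
tool_rot: [3.141, -0.0, 1.1]
force: [0.2, -0.1, 0.7]
grip_width: 0.028
finger_force: 0.0
```

Request:
servo_tool(
  plan=[
    [0.5,0,0,0,0,0,0],
    [0.5,0,0,0,0,0,0],
    [0.5,0,0,0,0,0,0],
    [0.5,0,0,0,0,0,0],
    [0.5,0,0,0,0,0,0],
    [0.5,0,0,0,0,0,0],
    [0.5,0,0,0,0,0,0],
  ],
  force=40,
)

```text
clock: 4.0
position: [0.5009, 0.1687, 0.0738]
tool_rot: [3.141, -0.0, 1.101]
force: [-1.0, -1.2, 6.3]
grip_width: 0.0113
finger_force: 42.0
```

```bash
python3 -c "
from h import *
s=bot.observe();print(s['force'],s['moment'])
go([.501,.167,.15],63.2)"
```

```text
[-1.00778434 -1.22631073  6.29332646] [-0.0786218   0.1296983   0.04911251]
at [0.5009 0.1687 0.0738] rot [ 1.7998e+02 -2.0000e-02  6.3070e+01] q [-0.15  0.62 -0.39  1.96  0.39  0.63 -1.26] clk 4.0
shift cm [-0.15  0.09 -7.62] turn [ 0.02 -0.02 -0.13]
```

Request:
servo_tool(
  plan=[
    [0.5,0,0,-0.5,0,0,0],
    [0.5,0,0,-2,0,0,0],
    [0.5,0,0,-4,0,0,0],
    [0.5,0,0,-6,0,0,0],
    [0.5,0,0,-8,0,0,0],
    [0.5,0,0,-10,0,0,0],
    [0.5,0,0,-11.5,0,0,0],
    [0.5,0,0,-12,0,0,0],
    [0.5,0,0,-12,0,0,0],
  ],
)

```text
clock: 4.9
position: [0.5008, 0.1685, 0.1939]
tool_rot: [3.141, -0.0, 1.1]
force: [0.0, -0.2, -4.1]
grip_width: 0.0111
finger_force: 40.6
```

```bash
python3 -c "
from h import *
s=bot.observe();print(s['force'],s['moment'],s['grip_width'])
go([.564,-.226,.194],120.4)"
```

```text
[ 0.02584541 -0.17529819 -4.10647316] [-0.03276072  0.01297171  0.06816818] 0.011080633789896181
at [0.5008 0.1685 0.1939] rot [ 1.7998e+02 -2.0000e-02  6.3050e+01] q [-0.08  0.45 -0.48  1.88  0.26  0.88 -1.15] clk 4.9
shift cm [-3.230e+01  2.351e+01 -1.000e-02] turn [ 3.000e-02 -0.000e+00 -5.735e+01]
```

Request:
servo_tool(
  plan=[
    [0.5,-1.3,1,0,0,0,-2],
    [0.5,-4,3,0,0,0,-6.5],
    [0.5,-7.3,5.3,0,0,0,-12.5],
    [0.5,-10.6,7.7,0,0,0,-18.5],
    [0.5,-13.9,10.1,0,0,0,-24.5],
    [0.5,-17.2,12.5,0,0,0,-30.5],
    [0.5,-20.5,14.9,0,0,0,-36.5],
    [0.5,-23.8,17.3,0,0,0,-42.5],
    [0.5,-27.1,19.7,0,0,0,-48.5],
    [0.5,-29.5,21.5,0,0,0,-53],
  ],
)

```text
clock: 5.9
position: [0.558, -0.1947, 0.1922]
tool_rot: [-3.14, -0.001, 2.028]
force: [0.1, 0.1, -4.8]
grip_width: 0.0111
finger_force: 40.6
```

```bash
python3 -c "
from h import *
go([.564,-.226,.165],120.4)"
```

```text
at [ 0.558  -0.1947  0.1922] rot [-1.7991e+02 -5.0000e-02  1.1619e+02] q [ 0.66  0.58 -0.62  1.71  0.39  0.99  0.36] clk 5.9
shift cm [-3.07 -0.84  2.71] turn [-0.09 -0.06 -4.21]
```

Request:
servo_tool(
  plan=[
    [0.5,-1,-0.3,0,0,0,-2],
    [0.5,-2.2,-0.6,0.5,0,0,-4],
    [0.5,-2.8,-0.8,1,0,0,-4.2],
    [0.5,-2.8,-0.8,1.2,0,0,-4.2],
    [0.5,-2.8,-0.8,1.2,0,0,-4.2],
    [0.5,-2.8,-0.8,1.2,0,0,-4.2],
  ],
)

```text
clock: 6.5
position: [0.5639, -0.2196, 0.1816]
tool_rot: [3.142, -0.0, 2.099]
force: [-0.8, 0.3, -4.6]
grip_width: 0.0111
finger_force: 40.6
```

```bash
python3 -c "
from h import *
t=bot.grab_frame('top');s=bot.grab_frame('side')
go([.564,-.226,.15],120.4)
c=lambda im,x,y,w,h:cv2.resize(im[y:y+h,x:x+w],(400,300),interpolation=cv2.INTER_CUBIC)
cv2.imwrite('pics/d1.png',np.clip(1.5*np.vstack([cv2.resize(s['frame'][105:205,275:395],(720,600),interpolation=cv2.INTER_CUBIC)]),0,255).astype(np.uint8))
cv2.imwrite('pics/top1.png',t['frame'])
p=bot.observe()['position']
# predicted balls and seats in side view (ball centres), crop coordinates
for yaw,ctr,z,n in((30.4,p,p[2]+.019-.087,'ball'),(30.4,[.5632,-.225],.072,'seat')):
  for a in(180,60,-60):
    w=np.radians(yaw+a);q=proj(s,[ctr[0]+.078*np.cos(w),ctr[1]+.078*np.sin(w),z]);print(n,a,np.round((q-[275,105])*6,0))"
```

```text
at [ 0.564  -0.2198  0.1819] rot [1.7999e+02 1.0000e-02 1.2029e+02] q [ 0.7   0.61 -0.62  1.68  0.41  0.99  0.45] clk 6.6
shift cm [-0.53 -0.31  3.19] turn [ 0.01  0.01 -0.11]
ball 180 [547. 283.]
ball 60 [245. 331.]
ball -60 [307. 160.]
seat 180 [543. 357.]
seat 60 [250. 406.]
seat -60 [309. 233.]
```

View pics/d1.png

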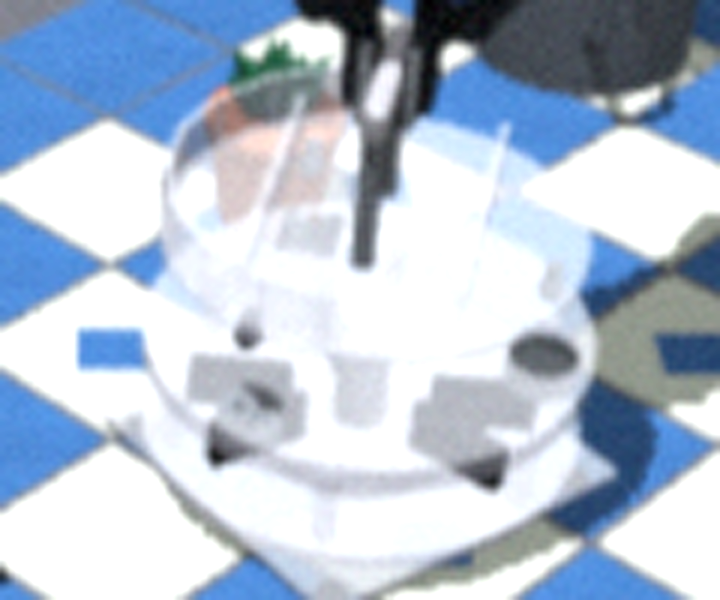

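The side picture shows the cone-side ball at (247,333) and the front ball at (553,278). The cone seat is at (255,400) and the pocket at (545,355). All are within about 2 mm of prediction, so I'll shift over and lower.

Request:
servo_tool(
  plan=[
    [0.5,-0.3,-0.2,1,0,0,0],
    [0.5,-0.5,-0.35,2,0,0,0],
    [0.5,-0.5,-0.35,2.8,0,0,0],
    [0.5,-0.5,-0.35,3.2,0,0,0],
    [0.5,-0.5,-0.35,3.3,0,0,0],
    [0.5,-0.5,-0.35,3.3,0,0,0],
  ],
)

```text
clock: 7.2
position: [0.5635, -0.2264, 0.1485]
tool_rot: [3.142, -0.0, 2.099]
force: [0.4, -0.1, -4.1]
grip_width: 0.011
finger_force: 40.6
```

Request:
servo_tool(
  plan=[
    [0.5,0,0,0.1,0,0,0],
    [0.5,0,0,0.2,0,0,0],
    [0.5,0,0,0.3,0,0,0],
    [0.5,0,0,0.3,0,0,0],
  ],
)

```text
clock: 7.6
position: [0.5633, -0.2266, 0.1456]
tool_rot: [-3.141, -0.0, 2.099]
force: [0.0, 0.1, -3.7]
grip_width: 0.0111
finger_force: 40.6
```

```bash
python3 -c "
from h import *
s=bot.observe();print(s['force'],s['moment'],s['grip_width'])
go([.563,-.226,.1415],120.4)"
```

```text
[ 0.04589761  0.07827488 -3.72998543] [-0.04682542  0.0544166  -0.01492691] 0.011085061754519567
at [ 0.5633 -0.2266  0.1456] rot [-179.99   -0.    120.26] q [ 0.69  0.66 -0.6   1.7   0.45  0.92  0.44] clk 7.6
shift cm [0.07 0.   0.41] turn [-0.01 -0.   -0.14]
```

Request:
servo_tool(
  plan=[
    [0.5,0,0,0.1,0,0,0],
    [0.5,0,0,0.1,0,0,0],
  ],
)

```text
clock: 7.8
position: [0.5635, -0.2265, 0.1446]
tool_rot: [3.141, 0.0, 2.099]
force: [1.1, 0.4, -4.4]
grip_width: 0.0113
finger_force: 40.7
```

Request:
servo_tool(
  plan=[
    [0.5,0,0,0.1,0,0,0],
    [0.5,0,0,0.1,0,0,0],
  ],
)

```text
clock: 8.0
position: [0.5637, -0.2265, 0.1437]
tool_rot: [3.141, 0.0, 2.099]
force: [1.4, -0.3, -2.5]
grip_width: 0.0112
finger_force: 40.8
```

```bash
python3 -c "
from h import *
s=bot.observe();print(s['force'],s['moment'],s['grip_width'])
go([.563,-.226,.1415],120.4)"
```

```text
[ 1.35540857 -0.25342733 -2.47719001] [ 0.01643996 -0.46710592 -0.01115433] 0.01117768229827214
at [ 0.5637 -0.2265  0.1437] rot [1.7997e+02 2.0000e-02 1.2026e+02] q [ 0.69  0.66 -0.6   1.7   0.45  0.92  0.44] clk 8.0
shift cm [ 0.08 -0.03  0.22] turn [ 0.03  0.02 -0.14]
```

Request:
servo_tool(
  plan=[
    [0.5,0,0.1,0,0,0,0],
    [0.5,0,0.1,0,0,0,0],
  ],
)

```text
clock: 8.2
position: [0.5644, -0.2261, 0.1437]
tool_rot: [3.141, 0.0, 2.099]
force: [0.8, -1.3, -3.0]
grip_width: 0.0111
finger_force: 40.8
```

Request:
servo_tool(
  plan=[
    [0.5,0,0,0.05,0,0,0],
    [0.5,0,0,0.1,0,0,0],
    [0.5,0,0,0.1,0,0,0],
  ],
)

```text
clock: 8.5
position: [0.5645, -0.2262, 0.1428]
tool_rot: [3.141, 0.001, 2.099]
force: [2.7, -2.3, -1.1]
grip_width: 0.0116
finger_force: 41.3
```

```bash
python3 -c "
from h import *
s=bot.observe();print(s['force'],s['moment'],s['grip_width'])
go([.563,-.226,.1415],120.4)"
```

```text
[ 2.71969719 -2.30803697 -1.06054928] [-0.37571603 -0.67092911 -0.15252993] 0.011587464515475697
at [ 0.5645 -0.2262  0.1428] rot [1.7997e+02 3.0000e-02 1.2025e+02] q [ 0.69  0.66 -0.6   1.7   0.45  0.92  0.43] clk 8.5
shift cm [ 0.1  -0.12  0.13] turn [ 0.03  0.03 -0.15]
```

Request:
servo_tool(
  plan=[
    [0.5,-0.1,0.05,0,0,0,0.3],
    [0.5,-0.15,0.05,0,0,0,0.5],
    [0.5,-0.15,0.05,0,0,0,0.5],
  ],
)

```text
clock: 8.8
position: [0.5654, -0.2268, 0.1424]
tool_rot: [-3.142, -0.0, 2.09]
force: [2.4, 0.9, -3.1]
grip_width: 0.0111
finger_force: 40.8
```

```bash
python3 -c "
from h import *
s=bot.observe();print(s['force'],s['moment'],s['grip_width'])
go([.563,-.226,.1415],120.4)"
```

```text
[ 2.37451627  0.87606487 -3.09349141] [ 0.20370543 -0.51595299  0.06725791] 0.011144517333605488
at [ 0.5654 -0.2268  0.1424] rot [-1.8000e+02 -3.0000e-02  1.1977e+02] q [ 0.69  0.66 -0.6   1.7   0.45  0.92  0.43] clk 8.8
shift cm [ 0.19 -0.17  0.09] turn [-0.   -0.03 -0.63]
```

Request:
servo_tool(
  plan=[
    [0.5,0,0.1,0,0,0,0],
    [0.5,0,0.12,0,0,0,0],
    [0.5,0,0.12,0.05,0,0,0],
    [0.5,0,0.12,0.05,0,0,0],
  ],
)

```text
clock: 9.2
position: [0.5665, -0.2267, 0.1422]
tool_rot: [-3.141, 0.0, 2.09]
force: [0.3, -1.6, -0.1]
grip_width: 0.0113
finger_force: 41.2
```

```bash
python3 -c "
from h import *
s=bot.observe();print(s['force'],s['moment'],s['grip_width'])
go([.563,-.226,.1415],120.4)"
```

```text
[ 0.31107039 -1.59503781 -0.052709  ] [-0.27685781 -0.05295241  0.15334379] 0.011269543817798268
at [ 0.5665 -0.2267  0.1422] rot [-1.7999e+02  2.0000e-02  1.1975e+02] q [ 0.68  0.66 -0.6   1.7   0.45  0.92  0.43] clk 9.2
shift cm [ 0.23 -0.26  0.07] turn [-0.01  0.02 -0.65]
```

Request:
servo_tool(
  plan=[
    [0.5,-0.08,-0.05,0,0,0,0],
    [0.5,-0.08,-0.05,0,0,0,0],
  ],
)

```text
clock: 9.4
position: [0.5664, -0.2274, 0.1421]
tool_rot: [3.141, -0.0, 2.09]
force: [-0.4, -0.1, -1.3]
grip_width: 0.0114
finger_force: 41.0
```

Request:
servo_tool(
  plan=[
    [0.5,0,0,0.05,0,0,0],
    [0.5,0,0,0.1,0,0,0],
    [0.5,0,0,0.1,0,0,0],
  ],
)

```text
clock: 9.7
position: [0.5669, -0.2274, 0.1416]
tool_rot: [3.141, 0.001, 2.09]
force: [1.7, -0.3, 4.6]
grip_width: 0.0116
finger_force: 42.0
```

```bash
python3 -c "
from h import *
s=bot.observe();print(s['force'],s['moment'],s['grip_width'])
go([.563,-.226,.1415],120.4)
f=bot.grab_frame('side');cv2.imwrite('pics/d2.png',np.clip(1.5*cv2.resize(f['frame'][105:205,275:395],(720,600),interpolation=cv2.INTER_CUBIC),0,255).astype(np.uint8))"
```

```text
[ 1.72828408 -0.31044591  4.61710002] [ 0.03336282 -0.15322653  0.41144498] 0.011584368612712372
at [ 0.5669 -0.2274  0.1416] rot [1.7996e+02 4.0000e-02 1.1978e+02] q [ 0.68  0.66 -0.6   1.7   0.45  0.92  0.43] clk 9.7
shift cm [ 0.32 -0.27  0.01] turn [ 0.04  0.04 -0.62]
```

View pics/d2.png

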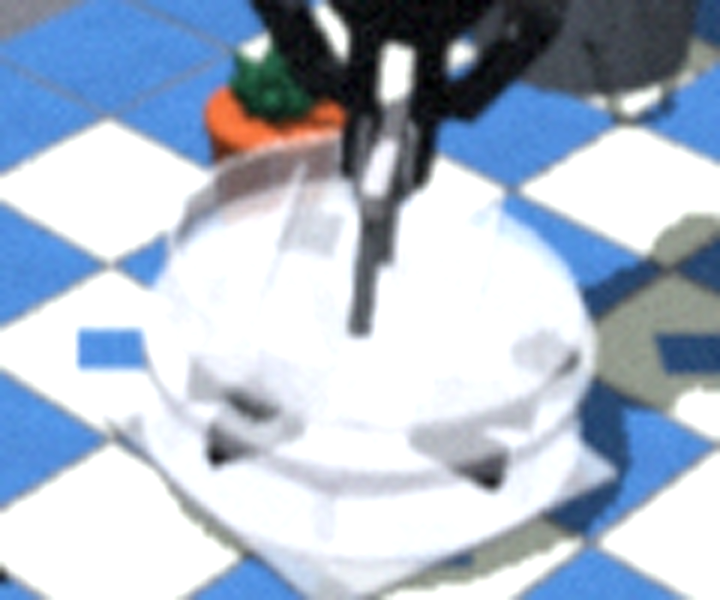

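The side picture shows the tier down on the deck, level and concentric. Height is 0.1416, the nominal home value, and the side moments are balanced. I'll relieve the yaw moment and firm up the grip.

Request:
servo_tool(
  plan=[
    [0.5,0,0.05,0,0,0,-0.4],
    [0.5,0,0.05,0,0,0,-0.6],
    [0.5,0,0.05,0,0,0,-0.6],
    [0.5,0,0.05,0,0,0,-0.6],
  ],
  force=80,
)

```text
clock: 10.15
position: [0.5672, -0.2274, 0.1415]
tool_rot: [3.141, 0.001, 2.101]
force: [-0.6, -1.6, 5.4]
grip_width: 0.0105
finger_force: 78.2
```

```bash
python3 -c "
from h import *
s=bot.observe();print(s['force'],s['moment'],s['grip_width'])
go([.563,-.226,.1415],120.4)"
```

```text
[-0.57540794 -1.61587021  5.42624417] [-0.21377003  0.05671245  0.19162348] 0.010532860373816079
at [ 0.5672 -0.2274  0.1415] rot [1.7998e+02 4.0000e-02 1.2035e+02] q [ 0.68  0.67 -0.6   1.7   0.45  0.92  0.44] clk 10.15
shift cm [ 0.33 -0.29  0.  ] turn [ 0.02  0.04 -0.05]
```

Request:
servo_tool(
  plan=[
    [0.5,0,0,0,0,0,1],
    [0.5,0,0,0,0,0,2],
    [0.5,0,0,0,0,0,3],
    [0.5,0,0,0,0,0,4],
    [0.5,0,0,0,0,0,5],
    [0.5,0,0,0,0,0,5],
  ],
)

```text
clock: 10.75
position: [0.5669, -0.2276, 0.1415]
tool_rot: [-3.141, 0.001, 2.013]
force: [-1.3, -1.1, 6.8]
grip_width: 0.0107
finger_force: 78.5
```

```bash
python3 -c "
from h import *
s=bot.observe();print(s['force'],s['moment'],s['grip_width'])
go([.567,-.2274,.1415],80)"
```

```text
[-1.33448796 -1.12705967  6.80867261] [-0.33953037  0.48083363  0.3716197 ] 0.010704258312831644
at [ 0.5669 -0.2276  0.1415] rot [-1.7999e+02  5.0000e-02  1.1532e+02] q [ 0.67  0.66 -0.58  1.7   0.44  0.91  0.36] clk 10.75
shift cm [0.01 0.02 0.  ] turn [ 0.    0.05 35.32]
```

Request:
servo_tool(
  plan=[
    [0.5,0,0,0,0,0,1],
    [0.5,0,0,0,0,0,2],
    [0.5,0,0,0,0,0,3],
    [0.5,0,0,0,0,0,4],
    [0.5,0,0,0,0,0,5],
    [0.5,0,0,0,0,0,5],
  ],
)

```text
clock: 11.35
position: [0.5666, -0.2278, 0.1415]
tool_rot: [-3.141, 0.001, 1.925]
force: [-4.4, -2.4, 8.1]
grip_width: 0.0102
finger_force: 78.7
```

```bash
python3 -c "
from h import *
s=bot.observe();print(s['force'],s['moment'],s['grip_width'])
go([.567,-.2274,.1415],80)
f=bot.grab_frame('side');cv2.imwrite('pics/d3.png',np.clip(1.3*cv2.resize(f['frame'][105:205,275:395],(720,600),interpolation=cv2.INTER_CUBIC),0,255).astype(np.uint8))
for a in(180,60,-60):
    w=np.radians(20.3+a);q=[.566+.078*np.cos(w),-.2275+.078*np.sin(w)];print(a,*[np.round((proj(f,q+[z])-[275,105])*6,0) for z in(.072,.0735)])"
```

```text
[-4.36274076 -2.39684369  8.07312099] [-0.48588504  0.85947114  0.39425097] 0.010222191450735779
at [ 0.5666 -0.2278  0.1415] rot [-1.7996e+02  5.0000e-02  1.1031e+02] q [ 0.66  0.66 -0.56  1.7   0.42  0.91  0.29] clk 11.35
shift cm [ 0.02  0.05 -0.  ] turn [-3.000e-02  6.000e-02  3.031e+01]
180 [535. 370.] [535. 367.]
60 [227. 385.] [227. 383.]
-60 [337. 226.] [337. 223.]
```

View pics/d3.png

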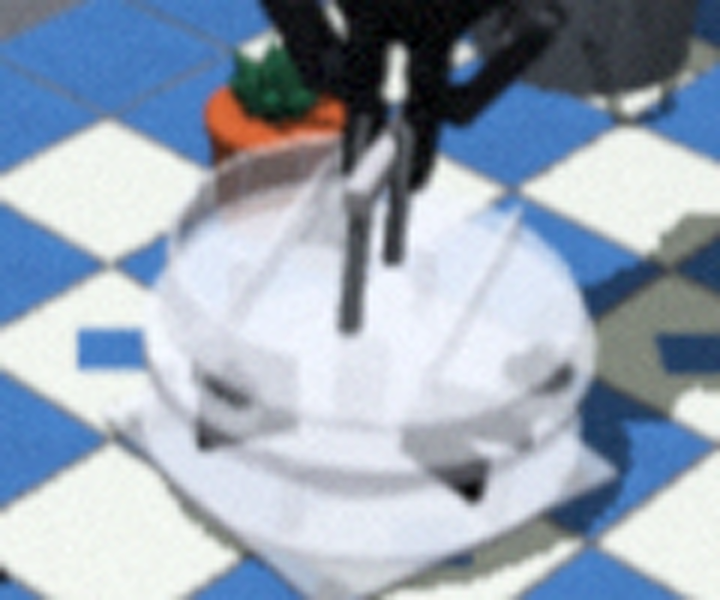

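The tier and deck turned together: the rear-left ball is at (222,388), against a predicted (227,385). The load has moved onto the front ball, so I'll trim sideways and in tilt while turning.

Request:
servo_tool(
  plan=[
    [0.5,0,-0.08,0,0,0,0],
    [0.5,0,-0.12,0,0.3,0,0],
    [0.5,0,-0.12,0,0.3,0,1],
    [0.5,0,-0.12,0,0.3,0,2],
    [0.5,0,-0.12,0,0.3,0,3],
    [0.5,0,-0.12,0,0.3,0,4],
    [0.5,0,-0.12,0,0.3,0,4],
  ],
)

```text
clock: 12.1
position: [0.566, -0.2279, 0.1416]
tool_rot: [-3.137, 0.001, 1.856]
force: [-0.5, -2.1, 5.5]
grip_width: 0.0103
finger_force: 78.4
```

```bash
cat >> h.py <<'E'
def st():
    s=bot.observe();F=s["force"];M=s["moment"];R=Ro.from_euler("xyz",s["tool_rot"]).inv();fz=F[2]+4.3
    cop=np.array([(-.068*F[0]-M[1])/fz,(M[0]-.068*F[1])/fz,0])
    print("F tool",np.round(R.apply(F),2),"contact",round(fz,1),"Mz",round(M[2],2),"cop tierY,tierX mm",np.round(R.apply(cop)[:2]*1e3,0),"grip",round(float(s['grip_width'])*1e3,1))
E
python3 -c "
from h import *
st();go([.567,-.2274,.1415],80)"
```

```text
F tool [-1.84 -1.13 -5.48] contact 9.8 Mz 0.39 cop tierY,tierX mm [-6. -3.] grip 10.3
at [ 0.566  -0.2279  0.1416] rot [-1.7972e+02  6.0000e-02  1.0632e+02] q [ 0.65  0.65 -0.54  1.7   0.41  0.91  0.23] clk 12.1
shift cm [0.02 0.11 0.01] turn [-0.26  0.12 26.32]
```

Request:
servo_tool(
  plan=[
    [0.5,-0.05,-0.03,0,0,0,1],
    [0.5,-0.05,-0.03,0,0,0,2],
    [0.5,-0.05,-0.04,0,0,0,3],
    [0.5,-0.05,-0.05,0,0,0,4],
    [0.5,-0.05,-0.06,0,0,0,5],
    [0.5,-0.05,-0.07,0,0,0,6],
    [0.5,-0.05,-0.08,0,0,0,7],
    [0.5,-0.05,-0.08,0,0,0,8],
    [0.5,-0.05,-0.08,0,0,0,8],
  ],
)

```text
clock: 13.0
position: [0.5654, -0.2282, 0.1415]
tool_rot: [-3.137, 0.001, 1.716]
force: [-0.6, 0.2, 6.1]
grip_width: 0.0106
finger_force: 78.5
```

```bash
python3 -c "
from h import *
st();go([.567,-.2274,.1415],80)"
```

```text
F tool [ 0.26 -0.63 -6.06] contact 10.4 Mz 0.4 cop tierY,tierX mm [ 15. -10.] grip 10.6
at [ 0.5654 -0.2282  0.1415] rot [-1.7974e+02  7.0000e-02  9.8340e+01] q [ 0.62  0.65 -0.5   1.7   0.38  0.9   0.11] clk 13.0
shift cm [0.06 0.17 0.  ] turn [-0.25  0.11 18.34]
```

Request:
servo_tool(
  plan=[
    [0.5,0,-0.02,0,0.05,0,1],
    [0.5,0,-0.03,0,0.1,0,2],
    [0.5,0,-0.04,0,0.1,0,3],
    [0.5,0,-0.05,0,0.1,0,4],
    [0.5,0,-0.06,0,0.1,0,5],
    [0.5,0,-0.07,0,0.1,0,6],
    [0.5,0,-0.08,0,0.1,0,7],
    [0.5,0,-0.09,0,0.1,0,8],
    [0.5,0,-0.1,0,0.1,0,9],
    [0.5,0,-0.1,0,0.1,0,9],
  ],
)

```text
clock: 14.0
position: [0.5645, -0.2283, 0.1416]
tool_rot: [-3.136, 0.002, 1.559]
force: [-0.1, 1.1, 5.7]
grip_width: 0.0107
finger_force: 78.3
```

```bash
python3 -c "
from h import *
st();go([.567,-.2274,.1415],80)"
```

```text
F tool [ 1.05 -0.15 -5.68] contact 10.0 Mz 0.37 cop tierY,tierX mm [13. 10.] grip 10.7
at [ 0.5645 -0.2283  0.1416] rot [-1.7967e+02  1.2000e-01  8.9340e+01] q [ 0.6   0.64 -0.46  1.7   0.35  0.89 -0.02] clk 14.0
shift cm [0.09 0.25 0.  ] turn [-0.32  0.14  9.34]
```

```bash
python3 - <<'E'
from h import *
t=bot.grab_frame("top");s=bot.grab_frame("side")
L,B,R=[cast(s,q,.004) for q in((294.1,175.5),(330.5,206.9),(377.9,183.3))]
print(L,B,R,"left edge",ang(B,L),np.linalg.norm(B-L),"front edge",ang(B,R),np.linalg.norm(B-R),"LR diag",ang(R,L))
im=cv2.imread("pics/top0.png")
a=cv2.resize(im[165:250,335:425],None,fx=7,fy=7,interpolation=cv2.INTER_CUBIC)
a=cv2.createCLAHE(4,(4,4)).apply(cv2.cvtColor(a,cv2.COLOR_BGR2GRAY));cv2.imwrite("pics/foot.png",a);print(a.shape)
E
```

```text
[ 0.65418526 -0.15957951  0.004     ] [ 0.49693592 -0.13358177  0.004     ] [ 0.46909044 -0.29966923  0.004     ] left edge -9.387687796160812 0.15938392599458262 front edge -99.51743803108319 0.16840550935374352 LR diag 37.12039763279686
(595, 630)
```

View pics/foot.png

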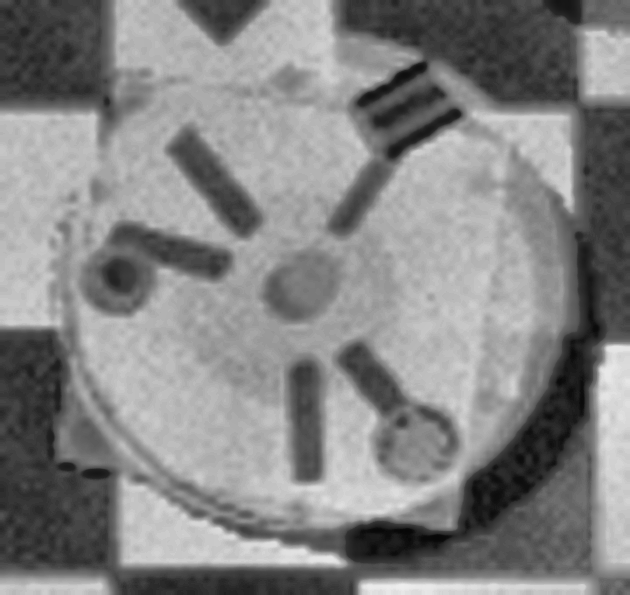

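```bash
python3 - <<'E'
from h import *
t=bot.grab_frame("top")
T=lambda x,y:cast(t,(335+x/7,165+y/7),.004)
a,b,c,d=T(58,465),T(457,527),T(512,140),T(112,75)
print("front",ang(b,a)-90,np.linalg.norm(a-b),"right",ang(b,c),np.linalg.norm(b-c),"left",ang(a,d),np.linalg.norm(a-d))
c2=cast(t,(335+300/7,165+285/7),.072);print(a,b,"hub",c2)
E
```

```text
front -8.65480423016271 0.167496192838717 right -9.730303986554183 0.16693316786607917 left -8.53838877268812 0.16899235744790703
[ 0.4928822 -0.1302785  0.004    ] [ 0.4676772 -0.2958674  0.004    ] hub [ 0.55852634 -0.21952427  0.072     ]
```

The enlarged top picture shows the foot's front corners at (58,465) and (457,527) and its side edges. These, with the side view, give a foot yaw of about -9.3°. I'll turn the rest.

Request:
servo_tool(
  plan=[
    [0.5,0.03,-0.02,0,0,0,1],
    [0.5,0.05,-0.03,0,0,0,2],
    [0.5,0.05,-0.04,0,0,0,3],
    [0.5,0.05,-0.05,0,0,0,4],
    [0.5,0.05,-0.06,0,0,0,5],
    [0.5,0.05,-0.07,0,0,0,6],
    [0.5,0.05,-0.08,0,0,0,7],
    [0.5,0.05,-0.09,0,0,0,8],
    [0.5,0.05,-0.1,0,0,0,8.6],
    [0.5,0.05,-0.1,0,0,0,8.6],
  ],
)

```text
clock: 15.15
position: [0.5636, -0.228, 0.1416]
tool_rot: [-3.136, 0.003, 1.409]
force: [-0.7, -0.3, 5.8]
grip_width: 0.0107
finger_force: 78.4
```

```bash
python3 -c "
from h import *
st();go([.5645,-.2274,.1415],80.7)
f=bot.grab_frame('side');cv2.imwrite('pics/d4.png',np.clip(1.1*cv2.resize(f['frame'][105:215,275:395],(720,660),interpolation=cv2.INTER_CUBIC),0,255).astype(np.uint8)[:600])
"
```

```text
F tool [-0.43 -0.66 -5.78] contact 10.1 Mz 0.42 cop tierY,tierX mm [ 3. 28.] grip 10.7
at [ 0.5636 -0.228   0.1416] rot [-179.7     0.18   80.75] q [ 0.58  0.63 -0.43  1.71  0.33  0.88 -0.15] clk 15.15
shift cm [0.07 0.08 0.01] turn [-0.3   0.18  0.05]
```

View pics/d4.png

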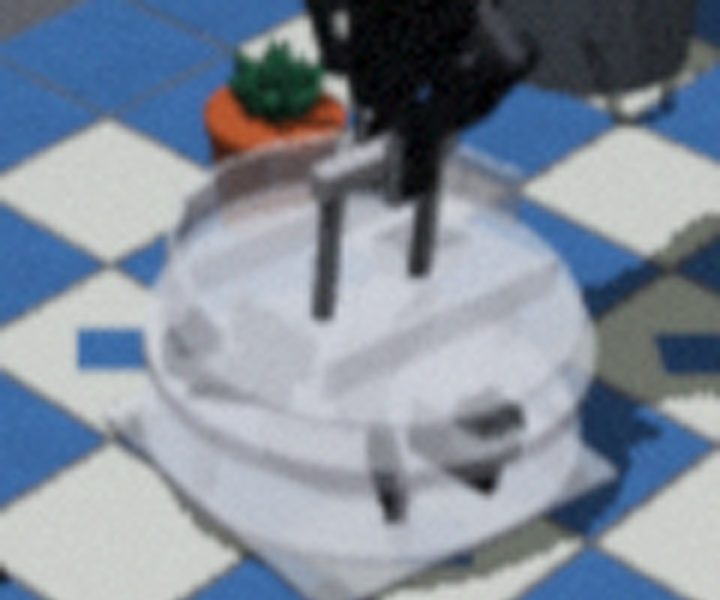

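The front ball sits in the pocket at about (490,415) and the rear-left ball in the cone at about (190,340). The deck has followed the tier. I'll ease off the push and the residual moment, then open slowly.

Request:
servo_tool(
  plan=[
    [0.5,0,0,-0.03,-0.15,0,0],
    [0.5,0,0,-0.05,-0.15,0,-0.2],
    [0.5,0,0,-0.05,-0.15,0,-0.4],
    [0.5,0,0,-0.05,-0.15,0,-0.4],
  ],
  force=30,
)

```text
clock: 15.6
position: [0.5633, -0.2279, 0.1417]
tool_rot: [-3.138, 0.003, 1.417]
force: [1.1, 1.0, 3.1]
grip_width: 0.0107
finger_force: 77.9
```

```bash
python3 -c "
from h import *
st();go([.5645,-.2274,.1415],80.7)"
```

```text
F tool [ 1.15  0.89 -3.08] contact 7.4 Mz 0.19 cop tierY,tierX mm [18. 73.] grip 10.7
at [ 0.5633 -0.2279  0.1417] rot [-1.7981e+02  1.5000e-01  8.1170e+01] q [ 0.58  0.63 -0.43  1.71  0.33  0.88 -0.15] clk 15.6
shift cm [0.07 0.11 0.02] turn [-0.19  0.15  0.47]
```

Request:
servo_tool(
  plan=[
    [1.2,0,0,0,0,0,0],
    [1.5,0,0,0,0,0,0],
    [2,0,0,0,0,0,0],
    [3,0,0,0,0,0,0],
    [4.5,0,0,0,0,0,0],
    [6,0,0,0,0,0,0],
    [8,0,0,0,0,0,0],
    [8.4,0,0,0,0,0,0],
  ],
)

```text
clock: 16.4
position: [0.5631, -0.2279, 0.1416]
tool_rot: [-3.138, 0.003, 1.416]
force: [-0.4, -1.2, 0.2]
grip_width: 0.0836
finger_force: 0.0
```

Request:
servo_tool(
  plan=[
    [8.4,0,0,-1,0,0,0],
    [8.4,0,0,-3,0,0,0],
    [8.4,0,0,-6,0,0,0],
    [8.4,0,0,-9,0,0,0],
    [8.4,0,0,-12,0,0,0],
    [8.4,-4,-4,-12,0,0,0],
    [8.4,-8,-8,-12,0,0,0],
    [8.4,-11,-12,-12,0,0,0],
    [8.4,-14,-16,-12,0,0,0],
    [8.4,-14,-16,-12,0,0,0],
  ],
)

```text
clock: 17.4
position: [0.3795, -0.3442, 0.2634]
tool_rot: [-3.137, 0.005, 1.411]
force: [0.6, 0.0, -0.6]
grip_width: 0.0841
finger_force: 0.0
```

```bash
python3 -c "
from h import *
go([.5645,-.2274,.1415],80.7)
t=bot.grab_frame('top');s=bot.grab_frame('side')
a=cv2.resize(t['frame'][160:260,330:430],(400,400),interpolation=cv2.INTER_CUBIC);b=cv2.resize(s['frame'][110:210,285:385],(400,400),interpolation=cv2.INTER_CUBIC)
cv2.imwrite('pics/e.png',np.clip(1.2*np.hstack([a,b]),0,255).astype(np.uint8));cv2.imwrite('pics/tope.png',t['frame']);cv2.imwrite('pics/sidee.png',s['frame'])"
```

```text
at [ 0.3795 -0.3442  0.2634] rot [-179.72    0.27   80.86] q [ 0.97  0.33 -0.45  1.84  0.18  1.01  0.29] clk 17.4
shift cm [14.53 16.47 12.05] turn [-0.28  0.27  0.16]
```

View pics/e.png

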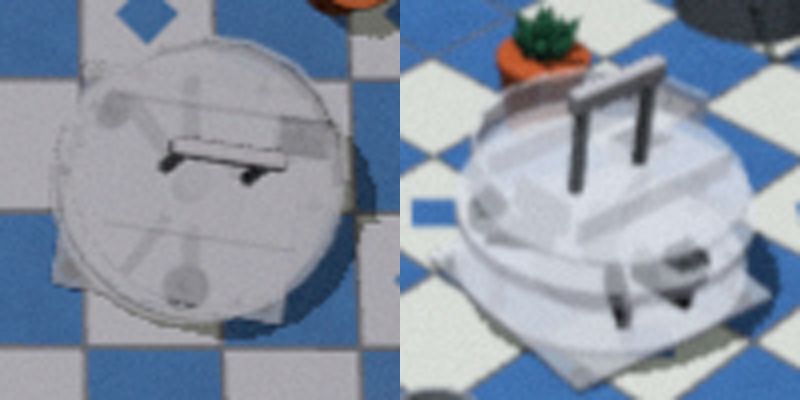

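The tier sits on the deck with its front open to the robot. The handle runs from about (170,145) to (286,161) in the left crop, nearly parallel to the foot's front edge from (55,283) to (283,322). I'll work out the yaw and height numerically.

```bash
python3 - <<'E'
from h import *
from scipy.optimize import least_squares
t=bot.grab_frame("top");s=bot.grab_frame("side")
T=lambda x,y:(330+x/4,160+y/4);S=lambda x,y:(285+(x-400)/4,110+y/4)
# bar top face corners: rear edge and front edge, z .1685
for p,q in(((172,138),(287,155)),((168,152),(285,168))):
    a,b=cast(t,T(*p),.1685),cast(t,T(*q),.1685);print("bar yaw",ang(b,a)-90,np.linalg.norm(a-b),(a+b)/2)
a,b=cast(t,T(55,283),.004),cast(t,T(283,322),.004);print("foot yaw",ang(b,a)-90,np.linalg.norm(a-b))
# sub-pixel bar: mask of bright pixels in both frames
for f,(x,y,w,h) in((t,(368,190,36,16)),(s,(322,120,36,22))):
    g=f["frame"][y:y+h,x:x+w].min(2);th=np.percentile(g,50)+ .5*(g.max()-np.percentile(g,50))
    print("gray max/med",g.max(),np.median(g))
    c=max(cv2.findContours((g>th).astype(np.uint8),0,1)[0],key=cv2.contourArea);print(cv2.minAreaRect(c),x,y)
# height by triangulating end points (left end = tier +y, top view left; side view left)
def tri(u,v):
    r=least_squares(lambda X:np.r_[proj(t,X)-u,proj(s,X)-v],[.56,-.22,.16]);return r.x,r.cost
ends=[tri(T(170,145),S(573,98)),tri(T(286,161.5),S(661,63))]
print(ends,"yaw",ang(ends[1][0],ends[0][0])-90)
for z in(.1685,.173):
  c=[(cast(t,T(170,145),z)+cast(t,T(286,161.5),z))/2][0];print(z,"predicted side crop",(proj(s,c)-[285,110])*4+[400,0],"seen",(617,80))
E
```

```text
bar yaw -8.430967325942433 0.07453012064752204 [ 0.56667897 -0.22532688  0.1685    ]
bar yaw -7.775023730903882 0.07565243811158065 [ 0.55781787 -0.22316435  0.1685    ]
foot yaw -9.543694714620315 0.16785732964067382
gray max/med 143 133.0
((20.5, 2.5), (5.0, 17.0), 90.0) 368 190
gray max/med 181 92.5
((15.93103313446045, 7.172414779663086), (5.514871120452881, 22.847322463989258), 66.80140686035156) 322 120
[(array([ 0.5678529 , -0.18755227,  0.16629896]), np.float64(0.0017792934057585122)), (array([ 0.55810311, -0.26263983,  0.16312788]), np.float64(0.008900533452077104))] yaw -7.3982130337927146
0.1685 predicted side crop [618.41171825  76.00498319] seen (617, 80)
0.173 predicted side crop [619.05489241  70.90591023] seen (617, 80)
```

```bash
python3 -c "
from workcell import bot
print(bot.job_done())"
```

```text
the job is handed in; nothing more can be done
None
```

I handed the job in at about 17.5 s: by the height readings all three ball feet are fully home, the tier looks square with the foot to within about 1–2° by the camera images, and nothing else on the table was knowingly moved.

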